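Switch the foot grinder off and take off its wheel cap

TASK

The grinding wheel on the pot-foot grinder has to be changed. First turn the grinder's selector knob to off (the long bar mark), then unscrew the round cap in the middle of the wheel - nobody remembers whether its thread is right- or left-handed, so try it both ways - and lift it straight off the spindle. Finish holding the cap upright and still in the gripper at least 10 cm above the wheel, with the selector still at off; leave the bowl, jar and brush alone.

Things in the scene. Friction and masses are not known exactly. Their poses are not given: they have to be found in the camera images.
- grinder: Fixed pot-foot grinder: blue-grey box 240 x 240 mm, 90 high, a flat 190 mm round wheel on top with the cap in its middle. Origin on the bench under the wheel's axis, z up, -x side faces the robot; place and yaw vary. A drive housing (85 x 110, 150 mm high) is centred at x +152 mm; a control pod (100 x 100, 90 high) at x -20, y +170 mm carries the selector.
- hub (a point): Centre of the wheel's top face, on the spindle axis, 105 mm above the bench; axes as the grinder's. The cap's rim rests here when screwed on. The hidden steel spindle inside the cap stands 27 mm above this point and its thread 24 mm: the freed cap must be raised that much, straight up, before it is clear. Sideways play about 1.5 mm.
- cap: Round grey plastic screw cap, 58 mm diameter, 44 mm high, 110 to 220 g, fine ridges round its side, a 36 mm rib across its top along its x axis. A cup open below; origin at the centre of its lower rim, z up. Screwed on, its x axis is along the grinder's x. Coarse quick thread, right- or left-handed (loosens counterclockwise or clockwise seen from above), drawn anew each time.
- cap_top (a point): Middle of the cap's flat top, 44 mm above its rim. How the thread feels: the wrong way it stops dead within 5 degrees; the right way it turns easily, rises 5 mm in 60 degrees, then stays at that height and can be lifted straight off from 68 to 94 degrees (80 is best), with a stop at about 96. Pulling up before that does not free it.
- selector (a joint): Knob angle in rad, growing counterclockwise seen from above. Click positions: -0.7 reverse (small dot), 0 off (long bar mark, towards the grinder's -x), 0.7 slow (small dot), 1.4 fast (large dot). A light detent (about 0.15 N m) pulls it into the nearest one; stops at -0.85 and 1.55. It starts at slow or fast.
- selector_grip (a point): On the selector's axis at gripping height, 122 mm above the bench, 32 above the pod; its axes turn with the knob. Black bar grip 46 mm long (x), 14 mm thick (y), its top 16 mm above this point and its lower end 20 mm below, where a flat 48 mm round skirt begins. A white line on top marks the pointer end (-x).
- bowl: Bystander: terracotta bowl, 100 mm across, 55 mm high, on the bench to the robot's right; origin at the centre of its underside.
- jar: Bystander: white jar with a grey lid, 64 mm across, 90 mm high, on the bench to the robot's right; origin at the centre of its underside.
- brush: Bystander: brush lying on the bench to the robot's left, about 200 mm long; its handle is towards its own -x.
Not all that is in view belongs to the job. What is meant by the cap is not pink, purple or turquoise, and is the larger of those in its own colour.

How it is judged (in metres and radians):
On the way, in this order (a step that is already met when the one before it is completed fails the run):
1. the selector is at off (value of joint selector between -0.18 and 0.18 rad), for 0.3 s.
2. the cap has been turned loose on its thread, still standing on the spindle (angle between the x axis of cap and the x axis of grinder, either way round above 0.9 rad and horizontal distance between cap and hub below 0.006 m and z of cap in the frame of hub between 0.002 and 0.02 m), for 0.05 s.
At the end, for the whole second after the job is handed in: The cap is held between the fingers (over 1 N), upright within 0.3 rad, at rest, its rim at least 90 mm above the wheel, touching nothing of the grinder; the selector is within 0.18 rad of off (all of step 1 and z of cap in the frame of hub above 0.09 m and angle between cap's own z axis and vertical below 0.3 rad and contact force between cap and the fingers above 1 N and contact force between cap and grinder below 0.1 N and linear speed of cap below 0.05 m/s); the arm keeps its last pose, push and grip.
It fails at once if the bowl is disturbed (distance of bowl from where it was at the start of the episode above 0.03 m).
It fails at once if the jar is disturbed (distance of jar from where it was at the start of the episode above 0.03 m).
It fails at once if the brush is disturbed (distance of brush from where it was at the start of the episode above 0.03 m).
It also fails if it takes over 64 s, if anything falls off the work surface, if the arm or the gripper's body presses on something with over 40 N, if the wrist force passes 120 N, or if a joint passes its speed limit or range.

ROBOT

A 7-joint arm with a two-finger parallel gripper is mounted at the origin on the work surface. World frame = base frame: x ahead of the robot, y to its left, z up, the work surface at z = 0. Lengths are in m, angles in degrees, forces in N, time in s.
With the tool pointing down it reaches from about 0.425 to 0.95 m from the base axis. Payload 4.7 kg.
Tool frame: the origin (TCP) lies at the very end of the fingers, on their centre line; the grasp point (between the pads) lies 19 mm behind it (manip.grip_point_offset is the distance from the TCP to the grasp point, in m); z points along the fingers, y is the direction in which the jaws open and shut (so a half turn about z gives the same grasp; the last joint's range is limited). The gripper opens to 87 mm and grips with 3 to 60 N. Pads are 19 mm wide; open, the fingers measure 117 mm over their backs; the gripper's body (75 mm by 190 mm) begins 51 mm behind the grasp point.
Start: joints at [-76.484, 26.849, -2.785, 87.806, 1.381, 65.374, -4.715], TCP at [0.177, 0.652, 0.223] pointing down, gripper open.
Joint ranges: [-148.3, 148.3], [-19.14, 114.17], [-79.39, 73.82], [5.75, 140.21], [-59.74, 239.74], [12.07, 113.84], [-152.46, 152.46]. Speed limits (degrees/s): [147.25, 147.25, 180, 180, 180, 180, 180].

INTERFACE

Orientations are given as a 3x3 rotation matrix whose columns are the frame's x, y, z axes.
In Python, from rig import telemetry, vision, ticket, manip gives the robot as it stands. The module is installed in compiled form; this text tells all that it offers.
- The arm moves only by the tool play_rows, never from a script. Its arguments are lists of equal length, an entry for each row: "delta_rot": the turn, a rotation vector about the tool's x, y, z in degrees, a list of three; "travel": the shift along the tool's x, y, z in mm, a list of three; "gripper": the finger opening in mm, from 0 to 87. A call has 1 to 5 rows; each row is the pose to reach, as a shift and turn from the pose measured when the call began, along the tool's axes at that moment; what a row does not reach only later rows make up. A row lasts 1/10 s, in which the tool goes at most 50 mm and 8.59 degrees, less where a joint would pass 70% of its speed; a pose out of reach is approached as far as the arm can. A call with a gripper value outside its range is refused whole. The fingers move at their own pace and stop on an object; "grip_force" is the grip in N (left out, the last holds). Time passes only in rows, so rows that repeat a pose let the fingers close. It gives the time, the measured TCP pose, the force and the opening at its end, in the units of the state.
- telemetry.sense(): the state, without advancing time (a new reading comes with each control period).
- vision.capture(name): name is "scene" or "top"; returns the picture (400x640x3 uint8, red, green, blue); there is no depth.
- vision.camera_params(name): a dict with "mtx" (3x3 intrinsics, pixels), "k1" (the pictures are not rectified: a ray, as slopes to the right and down, at radius r is drawn at 1 + k1 r^2 times it, then the intrinsics apply), "R" (3x3) and "t" (3): a world point X has camera coordinates R X + t. Camera axes: x right, y down, z forward; pixel columns grow to the right and rows downward; lengths in m; the calibration is good to about 2 mm. A picture is of the moment at which its call begins. camera_params takes no time and is no camera call.
- ticket.job_done(): hands the job in, once; it reports no verdict.
The state is a dict: "time": time; "q": joint angles; "joint_vel": joint speeds; "effort": joint torques, N m; "tool_pos": TCP position; "eef_rot": TCP orientation; "contact_force": force on the tool from outside, world axes, zero at the start; "wrist_torque": the same for the moment, N m; "finger_gap": finger opening in m.
Only numpy, scipy, OpenCV 4.12 (cv2) and the standard library are available. Lean on these libraries where they do the work, as an engineer would, in place of code of your own. Each camera call takes 0.05 s, during which the arm holds its last target. There are 200 camera calls.

## Working session

There is one attempt and no reset: what is moved stays moved. The work goes in short steps, Python scripts to look and compute and a tool call to move; the robot and the scene stay as the last step left them, time stands still between calls to the robot, and variables do not carry over. Pictures are saved under pics/ and viewed, about 8 in all and at most 12, crops included, and the job is handed in when it is done.

Besides the shell and the picture viewer there is one more tool, called after "Emit:" as name(argument=value, ...) on one line, values as JSON. play_rows: Moves the arm, as the interface text tells. Its arguments: {"type":"object","properties":{"delta_rot":{"type":"array","items":{"type":"array","items":{"type":"number"}}},"travel":{"type":"array","items":{"type":"array","items":{"type":"number"}}},"gripper":{"type":"array","items":{"type":"number"}},"grip_force":{"type":"number"}},"required":["delta_rot","travel","gripper"]}

```bash
mkdir -p pics
cat > h.py <<'E'
import numpy as np, cv2
from rig import telemetry, vision, ticket, manip
def P(n):
    p=vision.camera_params(n); return np.array(p["mtx"]),p["k1"],np.array(p["R"]),np.array(p["t"])
def proj(n,X):
    K,k,R,t=P(n); c=np.atleast_2d(X)@R.T+t; s=c[:,:2]/c[:,2:]; s=s*(1+k*(s**2).sum(1,keepdims=True))
    return s@K[:2,:2].T+K[:2,2]
def plane(n,uv,z):
    K,k,R,t=P(n); d=(np.atleast_2d(uv).astype(float)-K[:2,2])@np.linalg.inv(K[:2,:2]).T; s=d.copy()
    for _ in range(20): s=d/(1+k*(s**2).sum(1,keepdims=True))
    r=np.c_[s,np.ones(len(s))]@R; o=-R.T@t
    return o+r*((z-o[2])/r[:,2:])
def snap(n,f):
    im=np.array(vision.capture(n)); cv2.imwrite('pics/'+f,im[:,:,::-1]); return im
E
python3 - <<'E'
from h import *
a=snap('top','top0.png'); b=snap('scene','scene0.png')
for n in('top','scene'):
    K,k,R,t=P(n); print(n,K.round(1).tolist(),k,(-R.T@t).round(3),R.round(2).tolist())
s=telemetry.sense(); print({k:np.round(v,3).tolist() for k,v in s.items()}, manip.grip_point_offset)
E
```

```text
top [[401.0, 0.0, 320.3], [0.0, 401.0, 212.0], [0.0, 0.0, 1.0]] 0.012284248219295297 [0.312 0.035 1.033] [[-0.0, -1.0, 0.01], [-0.99, -0.0, -0.14], [0.14, -0.01, -0.99]]
scene [[453.5, 0.0, 326.4], [0.0, 453.5, 195.9], [0.0, 0.0, 1.0]] -0.08228703938988273 [1.196 0.553 1.042] [[-0.57, 0.82, -0.02], [0.59, 0.39, -0.71], [-0.58, -0.41, -0.71]]
{'time': 0.1, 'q': [-76.484, 26.893, -2.783, 87.866, 1.381, 65.372, -4.714], 'joint_vel': [0.095, -0.171, 0.065, -0.064, 0.047, -0.114, -0.102], 'effort': [0.0, -50.917, -0.081, -23.683, -0.061, 0.034, 0.0], 'tool_pos': [0.177, 0.651, 0.222], 'eef_rot': [[-0.965, 0.262, -0.0], [0.262, 0.965, -0.002], [-0.0, -0.002, -1.0]], 'contact_force': [0.028, 0.134, 0.096], 'wrist_torque': [-0.013, -0.028, -0.021], 'finger_gap': 0.087} 0.0187
```

View pics/top0.png

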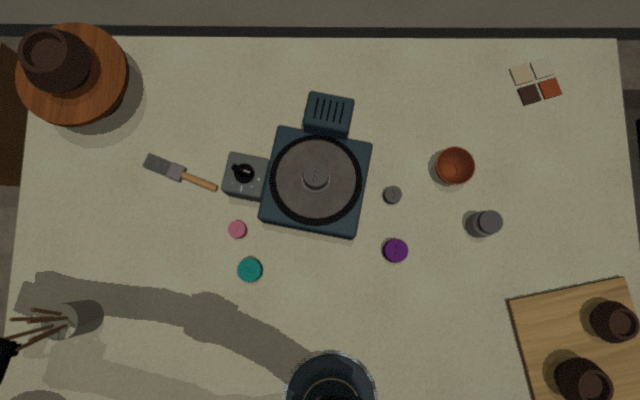

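View pics/scene0.png

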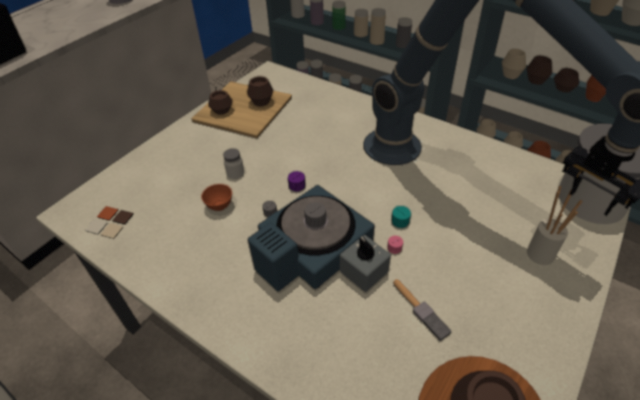

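Top view: the wheel is at about (317,180) with the grey cap on it at (317,174). The selector pod is at (245,175). Loose caps: small grey (392,195), purple (395,251), turquoise (250,269) and pink (237,229). The one meant is the larger grey cap on the wheel. I'll confirm that in an enlarged crop and measure.

Run:
```python
from h import *
im=cv2.imread('pics/top0.png')
c=cv2.resize(im[80:250,210:410],None,fx=4,fy=4,interpolation=cv2.INTER_CUBIC)
c=np.clip(c.astype(float)*1.6,0,255).astype(np.uint8)
cv2.imwrite('pics/crop0.png',c[:600])
# blue-grey body mask: hue blue & dark
hsv=cv2.cvtColor(im,cv2.COLOR_BGR2HSV); print(hsv[230,320],hsv[140,290],hsv[175,232],hsv[190,290],hsv[173,317],hsv[207,275])
m=cv2.inRange(hsv,(85,60,20),(125,255,140)); m[:85]=0;m[250:]=0;m[:,:215]=0;m[:,:][:,380:]=0
cv2.imwrite('pics/m.png',m)
# dark ring of the wheel
r=cv2.inRange(hsv,(0,0,0),(180,255,38)); r[:120]=0;r[240:]=0;r[:,:264]=0;r[:,372:]=0
pts=np.argwhere(r)[:,::-1]; X=plane('top',pts,.1)[:,:2]
print(len(pts)); cc,rad=cv2.minEnclosingCircle(X.astype(np.float32)); print('ring',cc,rad)
```

```text
[93 58 48] [95 47 60] [45 31 81] [20 50 77] [26 25 72] [99 56 64]
2309
ring (0.5226268172264099, 0.030530082061886787) 0.1597098559141159
```

View pics/crop0.png

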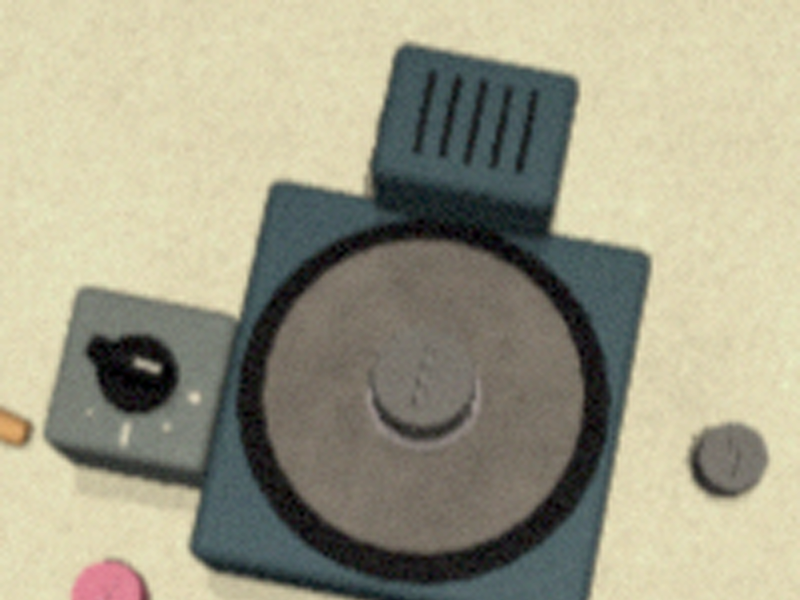

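The crop shows the 58 mm grey cap, with its rib, on the spindle at crop (424,382). The small grey one off the machine at (730,458) is a decoy. The knob's white line points image-right, towards the large dot, so it starts at fast. Next I'll compute positions.

Run:
```python
from h import *
f=lambda L: np.array(L,float)/4-.375+[210,80]
im=cv2.imread('pics/top0.png'); hsv=cv2.cvtColor(im,cv2.COLOR_BGR2HSV)
k=plane('top',f([[275,183],[648,255],[194,550]]),.09); print('corners',k.round(4).tolist(), np.linalg.norm(k[0]-k[1]),np.linalg.norm(k[0]-k[2]))
ex=k[0]-k[2]; ey=k[0]-k[1]; print('yaw',np.degrees(np.arctan2(ex[1],ex[0])),np.degrees(np.arctan2(-ey[0],ey[1])), 'ctr',(k[1]+k[2])/2)
# wheel disc: filled contour of bright region
m=cv2.inRange(hsv,(0,0,50),(40,120,255)); n,l,st,ce=cv2.connectedComponentsWithStats(m); i=l[205,317]
print(st[i]); cs,_=cv2.findContours((l==i).astype(np.uint8),cv2.RETR_EXTERNAL,cv2.CHAIN_APPROX_NONE)
c=max(cs,key=len)[:,0]; X=plane('top',c,.105)[:,:2]
A=np.c_[2*X,np.ones(len(X))]; s=np.linalg.lstsq(A,(X**2).sum(1),rcond=None)[0]; print('wheel',s[:2],np.sqrt(s[2]+s[:2]@s[:2]))
ct=plane('top',f([[425,382]]),.149); print('captop',ct)
d=cv2.inRange(hsv,(0,0,0),(180,255,40)); d[:,:228]=0;d[:,258:]=0;d[:155]=0;d[188:]=0
for z,p in((.1,[[138,384]]),(.138,[[150,366]]),(.138,[[135,361]]),(.138,[[161,370]]),(.09,[[125,435]]),(.09,[[195,397]])): print(z,plane('top',f(p),z))
for y in(5,10,11,12,13):
  a=np.radians(-y) if 0 else np.radians(y)
```

```text
corners [[0.6618, 0.1256, 0.09], [0.617, -0.1021, 0.09], [0.4353, 0.1702, 0.09]] 0.23212185446821607 0.23084896592917967
yaw -11.13594955327033 -11.118928002709474 ctr [0.52617118 0.0340594  0.09      ]
[ 276  140   80   78 4839]
wheel [0.52664516 0.03455713] 0.09344997335493305
captop [[0.52333111 0.03377279 0.149     ]]
0.1 [[0.53334405 0.20411706 0.1       ]]
0.138 [[0.53485383 0.19066117 0.138     ]]
0.138 [[0.53775087 0.1992696  0.138     ]]
0.138 [[0.53253541 0.18434647 0.138     ]]
0.09 [[0.50451773 0.21285063 0.09      ]]
0.09 [[0.52784229 0.17164397 0.09      ]]
```

Emit:
play_rows(delta_rot=[[0,0,8],[0,0,16],[0,0,24],[0,0,32],[0,0,40]], travel=[[-32,-23,0],[-65,-47,0],[-97,-70,0],[-130,-93,0],[-162,-117,0]], gripper=[50,50,50,50,50])

```text
time: 0.6
tool_pos: [0.3031, 0.494, 0.2215]
eef_rot: [[-0.566, 0.824, -0.001], [0.824, 0.566, -0.002], [-0.001, -0.002, -1.0]]
contact_force: [0.2, 0.5, 0.6]
finger_gap: 0.0554
```

```bash
cat >> h.py <<'E'
def go(x,y,z,yawy):
    "remaining move, tool axes: travel mm and rotvec deg to TCP x,y,z, pointing down with tool y at yaw yawy (deg)"
    from scipy.spatial.transform import Rotation as Ro
    s=telemetry.sense(); R=np.array(s['eef_rot']); p=np.array(s['tool_pos'])
    a=np.radians(yawy); yy=np.array([np.cos(a),np.sin(a),0]); zz=np.array([0,0,-1.]); T=np.c_[np.cross(yy,zz),yy,zz]
    print('t',round(s['time'],2),'pos',p.round(4),'yawy',np.degrees(np.arctan2(R[1,1],R[0,1])).round(1),'q',np.round(s['q'],0),'F',np.round(s['contact_force'],1),'gap',round(s['finger_gap'],4))
    print('travel',(R.T@(np.array([x,y,z])-p)*1000).round(1),'rot',Ro.from_matrix(R.T@T).as_rotvec(degrees=True).round(1))
E
python3 -c "
from h import *
go(.539,.205,.2,-20.9)"
```

```text
t 0.6 pos [0.3031 0.494  0.2215] yawy 34.5 q [-69.  18.   8. 102.  -3.  61. -26.] F [0.2 0.5 0.6] gap 0.0554
travel [-371.8   30.8   22. ] rot [-0.1  0.1 55.4]
```

Emit:
play_rows(delta_rot=[[0,0,8],[0,0,16],[0,0,24],[0,0,32],[0,0,40]], travel=[[-40,3,0],[-80,6,0],[-120,9,0],[-160,12,0],[-200,16,0]], gripper=[50,50,50,50,50])

```text
time: 1.1
tool_pos: [0.43, 0.3367, 0.2215]
eef_rot: [[0.101, 0.995, -0.001], [0.995, -0.101, -0.002], [-0.003, -0.001, -1.0]]
contact_force: [1.5, 0.5, 0.1]
finger_gap: 0.0503
```

```bash
python3 -c "
from h import *
go(.539,.205,.2,-20.9)"
```

```text
t 1.1 pos [0.43   0.3367 0.2215] yawy -5.8 q [-59.  15.  20. 106.  -6.  60. -42.] F [1.5 0.5 0.1] gap 0.0503
travel [-119.9  121.8   21.7] rot [-0.   0.2 15.1]
```

Emit:
play_rows(delta_rot=[[0,0,5],[0,0,10],[0,0,15],[0,0,15],[0,0,15]], travel=[[-30,30,5],[-60,61,10],[-90,91,16],[-120,122,22],[-120,122,22]], gripper=[50,50,50,50,50])

```text
time: 1.6
tool_pos: [0.5422, 0.1976, 0.1991]
eef_rot: [[0.365, 0.931, -0.0], [0.931, -0.365, -0.007], [-0.006, 0.003, -1.0]]
contact_force: [-0.4, -0.2, 0.2]
finger_gap: 0.05
```

Run:
```python
from h import *
go(.539,.205,.107,-20.9)
a=snap('top','a.png')[:,:,::-1]; b=snap('scene','b.png')[:,:,::-1]
q=lambda im,u,v,h:cv2.resize(im[v-h:v+h,u-h:u+h],(400,400),interpolation=cv2.INTER_CUBIC)
cv2.imwrite('pics/ab.png',np.clip(np.hstack([q(a,250,175,50),q(b,365,245,50)])*1.5,0,255))
```

```text
t 1.6 pos [0.5422 0.1976 0.1991] yawy -21.4 q [-45.  20.  27. 104. -10.  58. -36.] F [-0.4 -0.2  0.2] gap 0.05
travel [ 6.3 -5.9 92. ] rot [ 0.1  0.4 -0.5][ WARN:0@5.372] global loadsave.cpp:1063 imwrite_ Unsupported depth image for selected encoder is fallbacked to CV_8U.
```

View pics/ab.png

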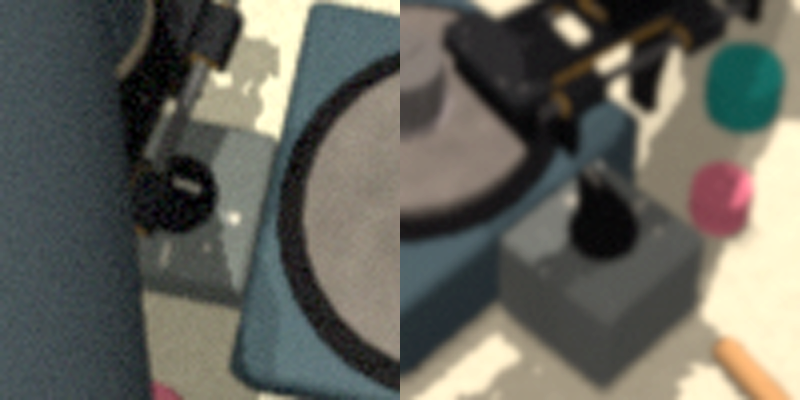

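Left crop: the knob with its white line at (185,187), partly hidden by the arm. Right crop: the skirt is at (605,235), with the fingers above it on either side. I'll cross-check the axis from the scene camera.

Run:
```python
from h import *
f=lambda u,v:[[315+(u-400)/8-.44,195+v/8-.44]]
print('skirt',plane('scene',f(605,232),.1)); print('bartop tip',plane('scene',f(590,168),.138)); print('expected px of axis z.1,.138 (crop)',[(400+(p[0]-315)*8,(p[1]-195)*8) for p in proj('scene',[[.539,.205,.1],[.539,.205,.138]])])
go(.539,.205,.107,-20.9)
```

```text
skirt [[0.49457458 0.09704504 0.1       ]]
bartop tip [[0.50147291 0.09536779 0.138     ]]
expected px of axis z.1,.138 (crop) [(np.float64(802.780810687796), np.float64(449.0302072762595)), (np.float64(807.8772463556006), np.float64(375.36401881322035))]
t 1.7 pos [0.5393 0.2038 0.1992] yawy -21.0 q [-46.  20.  27. 104. -10.  58. -36.] F [-0.8  0.4  0.3] gap 0.0501
travel [ 1.4 -0.6 92.2] rot [-0.1  0.2 -0.1]
```

The crop factor is 4, not 8. With that corrected, the axis is expected at crop (601,224) against the skirt seen at about (605,232), so the two views agree within about 2 px. Descending.

Emit:
play_rows(delta_rot=[[0,0,0],[0,0,0],[0,0,0],[0,0,0],[0,0,0]], travel=[[1,-1,25],[1,-1,50],[1,-1,75],[1,-1,91],[1,-1,91]], gripper=[50,50,50,50,50], grip_force=12)

```text
time: 2.2
tool_pos: [0.5356, 0.2063, 0.1059]
eef_rot: [[0.355, 0.935, -0.008], [0.935, -0.355, -0.004], [-0.007, -0.006, -1.0]]
contact_force: [-0.3, -0.6, 0.5]
finger_gap: 0.0498
```

Emit:
play_rows(delta_rot=[[0,0,0],[0,0,0],[0,0,0],[0,0,0],[0,0,0]], travel=[[0,0,0],[0,0,0],[0,0,0],[0,0,0],[0,0,0]], gripper=[5,5,5,5,5])

```text
time: 2.7
tool_pos: [0.5376, 0.2059, 0.1066]
eef_rot: [[0.355, 0.935, -0.003], [0.935, -0.355, -0.004], [-0.005, -0.001, -1.0]]
contact_force: [8.9, -2.6, -6.8]
finger_gap: 0.018
```

```bash
python3 -c "
from h import *
go(.539,.205,.107,-101.1)"
```

```text
t 2.7 pos [0.5376 0.2059 0.1066] yawy -20.8 q [-44.  26.  24. 109. -14.  48. -33.] F [ 8.9 -2.6 -6.8] gap 0.018
travel [-0.4  1.7 -0.4] rot [ 0.2  0.3 80.3]
```

Emit:
play_rows(delta_rot=[[0,0,0],[0,0,0],[0,0,0]], travel=[[0,1.5,0],[0,2,0],[0,2,0]], gripper=[5,5,5])

```text
time: 3.0
tool_pos: [0.5396, 0.2051, 0.1067]
eef_rot: [[0.355, 0.935, -0.002], [0.935, -0.355, -0.004], [-0.005, -0.001, -1.0]]
contact_force: [1.8, -1.3, 0.1]
finger_gap: 0.0137
```

Gripped at 13.7 mm, centred at (0.5396, 0.2051). Now I'll turn it 80° clockwise.

Emit:
play_rows(delta_rot=[[0,0,8],[0,0,16],[0,0,24],[0,0,32],[0,0,40]], travel=[[0,0,0],[0,0,0],[0,0,0],[0,0,0],[0,0,0]], gripper=[5,5,5,5,5])

```text
time: 3.5
tool_pos: [0.5394, 0.2054, 0.1068]
eef_rot: [[0.875, 0.484, -0.003], [0.484, -0.875, -0.004], [-0.004, 0.002, -1.0]]
contact_force: [1.1, 1.4, -2.0]
finger_gap: 0.0137
```

```bash
python3 -c "
from h import *
go(.5396,.2051,.107,-101.1)"
```

```text
t 3.5 pos [0.5394 0.2054 0.1068] yawy -61.1 q [-51.  28.  35. 109. -21.  49. -67.] F [ 1.1  1.4 -2. ] gap 0.0137
travel [ 0.   0.4 -0.2] rot [ 0.2  0.2 40. ]
```

Emit:
play_rows(delta_rot=[[0,0,8],[0,0,16],[0,0,24],[0,0,32],[0,0,40]], travel=[[0,0,0],[0,0,0],[0,0,0],[0,0,0],[0,0,0]], gripper=[5,5,5,5,5])

```text
time: 4.0
tool_pos: [0.5392, 0.2057, 0.107]
eef_rot: [[0.98, -0.197, -0.003], [-0.197, -0.98, -0.004], [-0.002, 0.004, -1.0]]
contact_force: [0.7, 0.2, -1.0]
finger_gap: 0.0164
```

Emit:
play_rows(delta_rot=[[0,0,0],[0,0,0],[0,0,0],[0,0,0],[0,0,0]], travel=[[0,0,0],[0,0,0],[0,0,0],[0,0,0],[0,0,0]], gripper=[5,5,5,5,5])

```text
time: 4.5
tool_pos: [0.539, 0.2058, 0.1069]
eef_rot: [[0.981, -0.196, -0.003], [-0.196, -0.981, -0.004], [-0.003, 0.004, -1.0]]
contact_force: [0.5, 0.8, -2.1]
finger_gap: 0.0137
```

```bash
python3 -c "
from h import *
go(.5396,.2051,.107,-101.1)"
```

```text
t 4.5 pos [0.539  0.2058 0.1069] yawy -101.3 q [ -58.   31.   45.  110.  -28.   51. -100.] F [ 0.5  0.8 -2.1] gap 0.0137
travel [ 0.7  0.5 -0.1] rot [ 0.2  0.2 -0.2]
```

The knob is turned. Open, go up, and look.

Emit:
play_rows(delta_rot=[[0,0,0],[0,0,0],[0,0,0],[0,0,0],[0,0,0]], travel=[[0,0,0],[0,0,0],[0,0,0],[0,0,0],[0,0,-30]], gripper=[50,50,50,50,60])

```text
time: 5.0
tool_pos: [0.5363, 0.2054, 0.1342]
eef_rot: [[0.981, -0.196, -0.01], [-0.196, -0.981, -0.007], [-0.009, 0.009, -1.0]]
contact_force: [1.7, 0.8, 0.2]
finger_gap: 0.0459
```

Emit:
play_rows(delta_rot=[[0,0,-8],[0,0,-16],[0,0,-24],[0,0,-32],[0,0,-40]], travel=[[0,0,-30],[0,0,-65],[0,0,-80],[0,0,-80],[0,0,-80]], gripper=[87,87,87,87,87])

```text
time: 5.5
tool_pos: [0.5375, 0.2061, 0.2151]
eef_rot: [[0.874, 0.486, -0.009], [0.486, -0.874, -0.006], [-0.011, 0.001, -1.0]]
contact_force: [-0.5, 0.6, -0.3]
finger_gap: 0.0834
```

```bash
python3 -c "
from h import *
go(.5255,.0343,.210,0)"
```

```text
t 5.5 pos [0.5375 0.2061 0.2151] yawy -60.9 q [-56.  21.  40. 104. -15.  61. -71.] F [-0.5  0.6 -0.3] gap 0.0834
travel [-93.8 144.3   6.2] rot [ -0.3   0.6 -60.9]
```

Emit:
play_rows(delta_rot=[[0,0,-8],[0,0,-16],[0,0,-24],[0,0,-32],[0,0,-40]], travel=[[-20,30,3],[-40,61,6],[-60,92,6],[-80,123,6],[-94,144,6]], gripper=[87,87,87,87,87])

```text
time: 6.0
tool_pos: [0.5247, 0.0313, 0.2105]
eef_rot: [[0.355, 0.935, -0.009], [0.935, -0.355, -0.006], [-0.009, -0.006, -1.0]]
contact_force: [0.6, -0.3, -0.1]
finger_gap: 0.0872
```

Run:
```python
from h import *
go(.526,.0343,.112,0)
a=snap('top','a2.png')[:,:,::-1]; b=snap('scene','b2.png')[:,:,::-1]
q=lambda im,u,v,h:cv2.resize(im[v-h:v+h,u-h:u+h],(400,400),interpolation=cv2.INTER_CUBIC)
cv2.imwrite('pics/ab2.png',np.clip(np.hstack([q(a,270,175,50),q(b,340,235,50)])*1.5,0,255).astype(np.uint8))
```

```text
t 6.0 pos [0.5247 0.0313 0.2105] yawy -20.8 q [-37.  15.  35. 110. -10.  58. -18.] F [ 0.6 -0.3 -0.1] gap 0.0872
travel [ 4.1  0.7 98.5] rot [ -0.4   0.5 -20.8]
```

View pics/ab2.png

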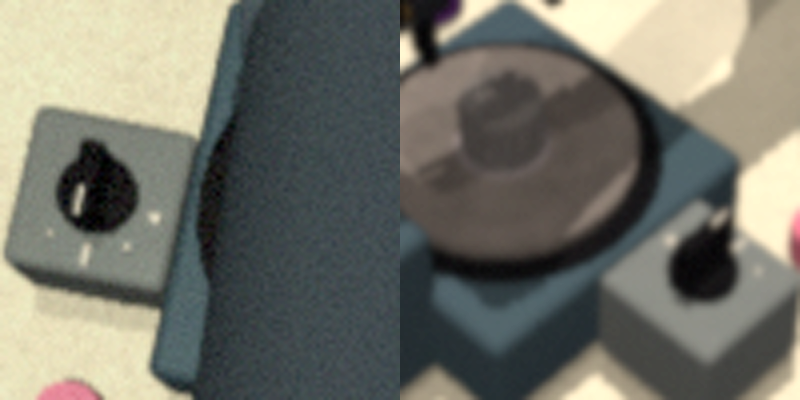

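The knob's white line (77,200) points at the long bar mark (84,255), so it is at off. The cap stands free under the gripper. Descending with open fingers.

Emit:
play_rows(delta_rot=[[0,0,0],[0,0,0],[0,0,0],[0,0,0],[0,0,0]], travel=[[4,1,15],[4,1,40],[4,1,65],[4,1,90],[4,1,98]], gripper=[87,87,87,87,87], grip_force=15)

```text
time: 6.6
tool_pos: [0.5241, 0.0338, 0.1093]
eef_rot: [[0.362, 0.932, -0.014], [0.932, -0.362, -0.008], [-0.013, -0.011, -1.0]]
contact_force: [0.0, 0.1, 0.3]
finger_gap: 0.087
```

Emit:
play_rows(delta_rot=[[0,0,0],[0,0,0],[0,0,0],[0,0,0],[0,0,0]], travel=[[0,0,0],[0,0,0],[0,0,0],[0,0,0],[0,0,0]], gripper=[50,50,50,50,50])

```text
time: 7.1
tool_pos: [0.5251, 0.0338, 0.1102]
eef_rot: [[0.362, 0.932, -0.012], [0.932, -0.362, -0.007], [-0.011, -0.008, -1.0]]
contact_force: [1.4, -0.8, 1.5]
finger_gap: 0.0584
```

```bash
python3 -c "
from h import *
go(.526,.0343,.112,0)"
```

```text
t 7.1 pos [0.5251 0.0338 0.1102] yawy -21.2 q [-34.  23.  32. 115. -16.  46. -13.] F [ 1.4 -0.8  1.5] gap 0.0584
travel [ 0.8  0.7 -1.8] rot [ -0.6   0.5 -21.2]
```

Emit:
play_rows(delta_rot=[[0,0,0],[0,0,-3],[0,0,-6],[0,0,-9],[0,0,-9]], travel=[[0,0,0],[0,0,0],[0,0,-0.3],[0,0,-0.5],[0,0,-0.5]], gripper=[50,50,50,50,50], grip_force=25)

```text
time: 7.6
tool_pos: [0.5253, 0.0328, 0.1104]
eef_rot: [[0.215, 0.977, -0.011], [0.977, -0.215, -0.008], [-0.01, -0.009, -1.0]]
contact_force: [2.1, -1.2, -5.5]
finger_gap: 0.0571
```

```bash
python3 -c "
from h import *
go(.526,.0343,.112,0); print(telemetry.sense()['wrist_torque'])"
```

```text
t 7.6 pos [0.5253 0.0328 0.1104] yawy -12.4 q [-32.  23.  30. 115. -15.  46.  -6.] F [ 2.1 -1.2 -5.5] gap 0.0571
travel [ 1.6  0.3 -1.6] rot [ -0.6   0.5 -12.4]
[-0.65436148 -0.6329465  -0.70377955]
```

The torque of 0.7 N·m is close to the slip limit of the grip, so this looks like the stop. Trying the other way.

Emit:
play_rows(delta_rot=[[0,0,5],[0,0,10],[0,0,15],[0,0,20],[0,0,25]], travel=[[0,0,0],[0,0,0],[0,0,-0.3],[0,0,-0.6],[0,0,-1]], gripper=[50,50,50,50,50])

```text
time: 8.1
tool_pos: [0.5248, 0.033, 0.1117]
eef_rot: [[0.61, 0.792, -0.012], [0.792, -0.61, -0.008], [-0.013, -0.005, -1.0]]
contact_force: [-0.6, -0.3, -0.5]
finger_gap: 0.057
```

```bash
python3 -c "
from h import *
go(.526,.0343,.112,0); print(telemetry.sense()['wrist_torque'])"
```

```text
t 8.1 pos [0.5248 0.033  0.1117] yawy -37.6 q [-37.  24.  37. 116. -19.  47. -27.] F [-0.6 -0.3 -0.5] gap 0.057
travel [ 1.7  0.1 -0.4] rot [ -0.5   0.6 -37.6]
[-0.15815698  0.23202328  0.02929456]
```

It turns freely clockwise with about 0 torque, so the thread is left-handed. Continuing and following the rise.

Emit:
play_rows(delta_rot=[[0,0,8],[0,0,16],[0,0,24],[0,0,32],[0,0,36]], travel=[[0,0,-0.7],[0,0,-1.3],[0,0,-2],[0,0,-2.7],[0,0,-3]], gripper=[50,50,50,50,50])

```text
time: 8.6
tool_pos: [0.5238, 0.0341, 0.1147]
eef_rot: [[0.96, 0.279, -0.015], [0.279, -0.96, -0.006], [-0.016, 0.002, -1.0]]
contact_force: [-1.1, 0.8, 1.6]
finger_gap: 0.0573
```

```bash
python3 -c "
from h import *
go(.526,.0343,.112,-95); print(telemetry.sense()['wrist_torque'])"
```

```text
t 8.6 pos [0.5238 0.0341 0.1147] yawy -73.8 q [-44.  26.  46. 116. -25.  49. -58.] F [-1.1  0.8  1.6] gap 0.0573
travel [2.2 0.5 2.7] rot [ 0.3  0.9 21.2]
[0.10642233 0.51596586 0.02091714]
```

Emit:
play_rows(delta_rot=[[0,0,7],[0,0,14],[0,0,20],[0,0,20],[0,0,20]], travel=[[0,0,-0.4],[0,0,-0.6],[0,0,-0.6],[0,0,-0.6],[0,0,-0.6]], gripper=[50,50,50,50,50])

```text
time: 9.1
tool_pos: [0.5236, 0.0348, 0.1152]
eef_rot: [[0.998, -0.063, -0.015], [-0.063, -0.998, -0.006], [-0.015, 0.007, -1.0]]
contact_force: [-0.0, 1.1, -2.7]
finger_gap: 0.0574
```

Run:
```python
from h import *
go(.526,.0343,.14,-95); print(telemetry.sense()['wrist_torque'])
b=snap('scene','b3.png')[:,:,::-1]; a=snap('top','a3.png')[:,:,::-1]
q=lambda im,u,v,h:cv2.resize(im[v-h:v+h,u-h:u+h],(400,400),interpolation=cv2.INTER_CUBIC)
cv2.imwrite('pics/ab3.png',np.clip(np.hstack([q(a,300,175,60),q(b,320,215,40)])*1.5,0,255).astype(np.uint8))
```

```text
t 9.1 pos [0.5236 0.0348 0.1152] yawy -93.6 q [-48.  28.  52. 116. -28.  50. -74.] F [-0.   1.1 -2.7] gap 0.0574
travel [  2.1   0.6 -24.8] rot [0.4 0.9 1.4]
[ 0.13806936 -0.00813203  0.00247894]
```

View pics/ab3.png

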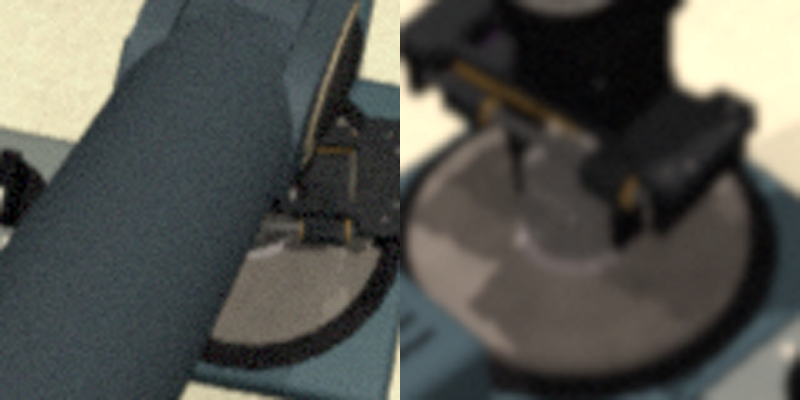

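The fingers hold the cap at (565,195) on the wheel. Torque is about 0 at roughly 80°. I'll start with a gentle lift and check the force.

Emit:
play_rows(delta_rot=[[0,0,0],[0,0,0],[0,0,0],[0,0,0]], travel=[[0,0,-2],[0,0,-4],[0,0,-6],[0,0,-8]], gripper=[50,50,50,50], grip_force=30)

```text
time: 9.6
tool_pos: [0.5236, 0.0347, 0.1234]
eef_rot: [[0.998, -0.064, -0.015], [-0.064, -0.998, -0.005], [-0.015, 0.006, -1.0]]
contact_force: [-0.0, 0.2, -2.3]
finger_gap: 0.057
```

The force is only about the cap's weight, so it's free. Lifting on.

Emit:
play_rows(delta_rot=[[0,0,0],[0,0,0],[0,0,0],[0,0,0],[0,0,0]], travel=[[0,0,-6],[0,0,-12],[0,0,-18],[0,0,-24],[0,0,-32]], gripper=[50,50,50,50,50])

```text
time: 10.1
tool_pos: [0.5239, 0.0347, 0.1559]
eef_rot: [[0.998, -0.064, -0.016], [-0.064, -0.998, -0.005], [-0.015, 0.006, -1.0]]
contact_force: [-0.6, -0.6, -2.0]
finger_gap: 0.057
```

Emit:
play_rows(delta_rot=[[0,0,0],[0,0,0],[0,0,0],[0,0,0],[0,0,0]], travel=[[0,0,-20],[0,0,-42],[0,0,-64],[0,0,-84],[0,0,-95]], gripper=[50,50,50,50,50])

```text
time: 10.6
tool_pos: [0.5261, 0.035, 0.2529]
eef_rot: [[0.998, -0.064, -0.013], [-0.064, -0.998, -0.005], [-0.013, 0.006, -1.0]]
contact_force: [0.0, 0.3, -3.1]
finger_gap: 0.0574
```

Emit:
play_rows(delta_rot=[[0,0,0],[0,0,0],[0,0,0],[0,0,0],[0,0,0]], travel=[[0,0,0],[0,0,0],[0,0,0],[0,0,0],[0,0,0]], gripper=[50,50,50,50,50])

```text
time: 11.1
tool_pos: [0.5257, 0.035, 0.2523]
eef_rot: [[0.998, -0.064, -0.015], [-0.065, -0.998, -0.005], [-0.014, 0.006, -1.0]]
contact_force: [-0.4, -0.1, -1.1]
finger_gap: 0.0571
```

Run:
```python
from h import *
go(.526,.0343,.24,-95); s=telemetry.sense(); print(s['wrist_torque'],np.abs(s['joint_vel']).max())
b=snap('scene','b4.png')[:,:,::-1]; a=snap('top','a4.png')[:,:,::-1]
q=lambda im,u,v,h:cv2.resize(im[v-h:v+h,u-h:u+h],(400,400),interpolation=cv2.INTER_CUBIC)
cv2.imwrite('pics/ab4.png',np.clip(np.hstack([q(a,270,175,60),q(b,325,205,80)])*1.5,0,255).astype(np.uint8))
```

```text
t 11.1 pos [0.5257 0.035  0.2523] yawy -93.7 q [-56.  18.  60. 108. -17.  65. -83.] F [-0.4 -0.1 -1.1] gap 0.0571
travel [ 0.5  0.6 12.2] rot [0.4 0.8 1.3]
[-0.01648421  0.1475282  -0.04152722] 0.31757036308094383
```

View pics/ab4.png

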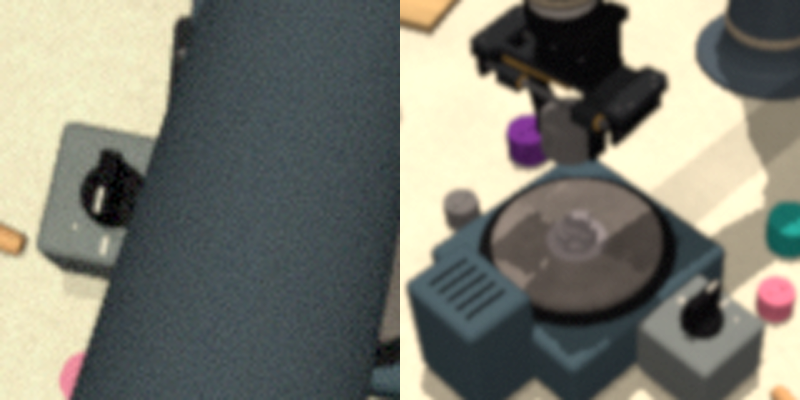

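The cap at (570,130) is upright in the fingers, the spindle at (575,238) is bare, and the knob's line still points at the bar mark. Handing in.

```bash
python3 -c "
from rig import ticket
print(ticket.job_done())"
```

```text
the job is handed in; nothing more can be done
None
```

The job is handed in: the selector is at off, the cap is off the spindle, and the gripper is holding it still above the wheel. It took about 11 s of the 64 s allowed. No verdict was reported, so these are my own checks.

- **Selector:** it started at fast, and I turned it 80° clockwise. In the last picture its white line still points at the long bar mark.
- **Thread:** it is left-handed. Counterclockwise met about 0.7 N·m and the grip probably slipped. Clockwise turned freely for about 80°, and the lift then showed only about the cap's weight.
- **Cap at the end:** the finger gap is 57 mm and the tool is tilted less than 1°. By the tool's travel, the rim is roughly 14 cm above the wheel. The arm was nearly still, and the last picture shows the spindle bare.
- **Not confirmed:**
  - I didn't measure the cap's exact turn angle. Because of that slip, it is uncertain by about 5°.
  - I didn't re-measure the bowl, jar and brush, but the arm stayed away from the bowl and jar and passed well above the brush.

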